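# Rebuild the balance-weight stack on a shaker's drive spindle

### The arm

A 6-joint arm with a two-finger parallel gripper is mounted at the origin on the work surface. World frame = base frame: x ahead of the robot, y to its left, z up, the work surface at z = 0. Lengths are in m, angles in rad, forces in N, time in s.
With the tool pointing down it reaches from about 0.325 to 0.9 m from the base axis. Payload 6.1 kg.
Tool frame: the origin (TCP) lies midway between the tips of the shut fingers; the grasp point (between the pads) lies 19 mm behind it (manip.hold_point_z is the distance from the TCP to the grasp point, in m); z points along the fingers, x is the direction in which the jaws open and shut, and the axes are right-handed (so a half turn about z gives the same grasp; the last joint's range is limited). The gripper opens to 85 mm and grips with 20 to 120 N. Pads are 22 mm wide; open, the fingers measure 114 mm over their backs; the gripper's body (76 mm by 85 mm) begins 54 mm behind the grasp point. The pads swing forward as they close: fully open they stand 13 mm farther back than shut.
Start: joints at [-1.333, 0.22, 1.526, -0, 1.395, -0.126], TCP at [0.222, -0.584, 0.231] pointing down, gripper open.
Joint ranges: [-2.98, 2.98], [-0.91, 2.08], [0.09, 2.57], [-1.24, 4.39], [0.2, 2.65], [-2.68, 2.68]. Speed limits (rad/s): [2.57, 2.57, 3.01, 3.14, 3.14, 3.14].

### API

Orientations are given as a unit quaternion [w, x, y, z].
In Python, from workcell import manip, cams gives the robot as it stands.
- The arm moves only by the shell command python3 -m creep 'ROWS' [FORCE]. ROWS is text: rows parted by semicolons, each of 7 numbers parted by spaces: the shift along the world's x, y, z in m, then the turn, a rotation vector about the world's x, y, z in rad, then the closure, from 0 (fully open) to 1 (shut). A call has 1 to 10 rows; each row is the pose to reach, as a shift and turn from the pose measured when the call began; what a row does not reach only later rows make up. A row lasts 1/8 s, in which the tool goes at most 62.5 mm and 10.7 degrees, less where a joint would pass 70% of its speed; a pose out of reach is approached as far as the arm can. A call with a gripper value outside its range is refused whole. The fingers move at their own pace and stop on an object; FORCE is the grip in N (left out, the last holds). Time passes only in rows, so rows that repeat a pose let the fingers close. It gives the time, the measured TCP pose, the force and the opening at its end, in the units of the state.
- manip.sense(): the state, without advancing time (a new reading comes with each control period).
- cams.camera(name): name is "scene" or "top"; returns (picture, depth): 384x512x3 uint8, red, green, blue; 384x512 float32, m along the optical axis (not along the pixel's ray), 0 where there is no reading.
- cams.camera_info(name): a dict with "fx", "fy", "cx", "cy" (pixels), "R" (3x3) and "t" (3): a world point X has camera coordinates R X + t. Camera axes: x right, y down, z forward; pixel columns grow to the right and rows downward; lengths in m; the calibration is good to about 2 mm. A picture is of the moment at which its call begins. camera_info takes no time and is no camera call.
- manip.job_done(): hands the job in, once; it reports no verdict.
The state is a dict: "time_s": time; "joint_positions": joint angles; "qd": joint speeds; "joint_efforts": joint torques, N m; "eef_pos": TCP position; "tool_rot": TCP orientation; "wrist_force": force on the tool from outside, world axes, zero at the start; "torque": the same for the moment, N m; "width": opening from 0.0 (shut) to 1.0 (fully open).
Only numpy, scipy, OpenCV 4.12 (cv2) and the standard library are available. Lean on these libraries where they do the work, as an engineer would, in place of code of your own. Each camera call takes 0.05 s, during which the arm holds its last target.

### The job

The shaker's platform is off so that its balance weights can be refitted. Thread the three metal ring weights onto the upright drive spindle one at a time, the largest first, then the middle one, then the smallest, each let all the way down until it sits flat on what is below it. Ease them on gently by feel, never forcing, jamming or dropping them, and leave the spare blue collar, the wrench and the orange-capped bottle where they are.

Things in the scene. Friction and masses are not known exactly. Their poses are not given: they have to be found in the camera images.
- hub (a point): centre of the top of the shaker's crank disc (aluminium, 100 mm diameter, 93 mm above the bench), z up. The upright spindle (steel, 15 mm diameter, flat top with 1.5 mm chamfer 72 mm above this point) is NOT here: its axis is 5 mm off sideways, in an unmeasured direction that differs each time (find it by feel or eye). A collar round its foot, 32 mm diameter, 6 mm high, is the first weight's seat
- big (a point): centre (half-way up, on the bore axis) of the largest balance weight: a flat steel ring lying on the bench, outer diameter 60 mm, bore 17 mm, 18 mm high; its z axis is the bore axis
- mid (a point): centre (half-way up, on the bore axis) of the middle balance weight: a flat brass ring lying on the bench, outer diameter 50 mm, bore 17 mm, 18 mm high; its z axis is the bore axis
- small (a point): centre (half-way up, on the bore axis) of the smallest balance weight: a flat copper ring lying on the bench, outer diameter 40 mm, bore 17 mm, 18 mm high; its z axis is the bore axis
- big_weight: the largest weight (0.36 kg, within 15 %), origin in the middle of its underside
- mid_weight: the middle weight (0.24 kg, within 15 %), origin in the middle of its underside
- small_weight: the smallest weight (0.14 kg, within 15 %), origin in the middle of its underside
- shaker: shaker drive unit with disc and spindle, fixed to the bench: grey housing 220 x 220 mm, deck 85 mm high; origin at bench level below hub. It may not be loaded with over 40 N in all, the resting weights (about 7 N) included. The disc turns stiffly: some 12 N sideways on the spindle pushes it round its 5 mm circle, but it does not give in or out
- spare_collar: bystander: blue plastic collar, 44 mm diameter, 12 mm high, with a bore of 8 mm, too small for the spindle; origin in the middle of its underside
- wrench: bystander: steel wrench lying flat on the bench to the right; origin near its middle
- media_bottle: bystander: bottle with orange cap, 70 mm diameter, 150 mm high, standing; origin under its middle

How it is judged:
By the outcome, as a careful person would: the job done as asked, in the order asked, and still so for the second after the job is handed in, with the robot touching nothing.
It also fails if it takes over 72 s, if anything falls off the work surface, if the arm or the gripper's body presses on something with over 40 N, if the wrist force passes 120 N, or if a joint passes its speed limit or range.

## Working session

There is one attempt and no reset: what is moved stays moved. The work goes in short steps, Python scripts to look and compute and a shell command to move; the robot and the scene stay as the last step left them, time stands still between calls to the robot, and variables do not carry over. Pictures are saved under pics/ and viewed, and the job is handed in when it is done.

```bash
ls; mkdir -p pics; python3 - <<'E'
from workcell import manip, cams
import cv2
print(manip.sense())
for n in ("scene","top"):
    p,d=cams.camera(n); cv2.imwrite(f"pics/{n}0.png",p[:,:,::-1])
    import numpy as np; np.save(f"pics/{n}0_d.npy",d); np.save(f"pics/{n}0_p.npy",p)
    print(n,cams.camera_info(n))
E
```

```text
pics
{'time_s': 0.0, 'joint_positions': array([-1.33281802e+00,  2.21142266e-01,  1.52755773e+00,  6.08180119e-04,
        1.39491250e+00, -1.25983976e-01]), 'qd': array([ 0.00034105, -0.00017455, -0.00012082, -0.00104292, -0.0023474 ,
        0.00015038]), 'joint_efforts': array([ -0.76276744, -49.44180608, -38.85120392,  -0.3845582 ,
        -0.09507176,  -0.05790245]), 'eef_pos': array([ 0.22259313, -0.58335745,  0.23027963]), 'tool_rot': array([-8.96217987e-04,  8.23370581e-01, -5.67503107e-01, -5.53479924e-04]), 'wrist_force': array([-0.56852769, -0.69451486,  0.35492732]), 'torque': array([-0.00657571,  0.00911421,  0.01188298]), 'width': 0.9993789999237308}
scene {'fx': 397.142395964452, 'fy': 397.142395964452, 'cx': 258.10570646549473, 'cy': 198.05658357429758, 'R': array([[ 0.3441036 ,  0.93867178,  0.02209076],
       [ 0.56103923, -0.18668958, -0.80646264],
       [-0.7528796 ,  0.28990048, -0.59087225]]), 't': array([-0.13036505, -0.23085666,  1.40014333])}
top {'fx': 452.4760297322141, 'fy': 452.4760297322141, 'cx': 255.83163388557546, 'cy': 195.30580438696063, 'R': array([[-0.00564378, -0.99990747,  0.01237743],
       [-0.99695692,  0.00466389, -0.07781486],
       [ 0.07774993, -0.01277894, -0.99689099]]), 't': array([-0.05196174,  0.51772411,  1.191554  ])}
```

View pics/scene0.png

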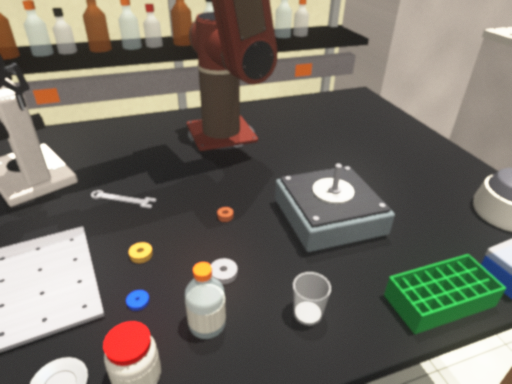

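View pics/top0.png

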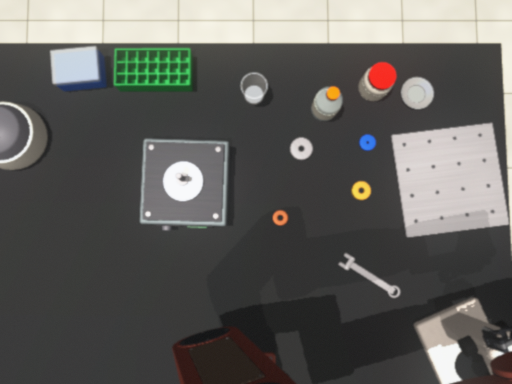

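Scene view: copper ring near (225,214), brass (140,252), steel (224,270), bottle (206,305), shaker disc (333,189) with its spindle. Top view: steel (301,148), brass (361,190), copper (280,217), collar (368,142), disc (183,180).

```bash
cat > h.py <<'E'
import numpy as np, cv2
from workcell import manip, cams
I={n:cams.camera_info(n) for n in("scene","top")}
def ray(n,u,v):
    c=I[n]; d=np.array([(u-c['cx'])/c['fx'],(v-c['cy'])/c['fy'],1.0])
    return -c['R'].T@c['t'], c['R'].T@d
def plane(n,u,v,z):
    o,d=ray(n,u,v); return o+d*(z-o[2])/d[2]
def depthpt(n,u,v,dep):
    o,d=ray(n,u,v); return o+d*dep
def tri(a,b):
    o1,d1=ray("scene",*a);o2,d2=ray("top",*b)
    A=np.c_[d1,-d2]; s=np.linalg.lstsq(A,o2-o1,rcond=None)[0]
    p,q=o1+d1*s[0],o2+d2*s[1]; return (p+q)/2,np.linalg.norm(p-q)
def proj(n,X):
    c=I[n]; p=c['R']@np.asarray(X)+c['t']; return c['fx']*p[0]/p[2]+c['cx'],c['fy']*p[1]/p[2]+c['cy']
E
python3 - <<'E'
from h import *
P={n:np.load(f"pics/{n}0_p.npy") for n in I}; D={n:np.load(f"pics/{n}0_d.npy") for n in I}
# depth -> per object world point clouds in windows
win={"top":{"big":(301,148,15),"mid":(361,190,14),"small":(280,217,12),"collar":(368,142,12),"disc":(183,180,24)},
"scene":{"big":(224,270,18),"mid":(140,252,17),"small":(225,214,13),"collar":(137,299,16),"disc":(333,187,28)}}
for n in I:
  for k,(u,v,r) in win[n].items():
    vv,uu=np.mgrid[v-r:v+r+1,u-r:u+r+1]; 
    dd=D[n][vv,uu]; o=ray(n,0,0)[0]
    c=I[n]; d=np.stack([(uu-c['cx'])/c['fx'],(vv-c['cy'])/c['fy'],np.ones_like(uu)],-1)*dd[...,None]
    W=d@c['R']+o
    z=W[...,2]; ok=dd>0
    zt=(0.085 if k=="disc" else 0.008)
    m=ok&(z>zt)
    w=W[m]
    print(n,k,m.sum(),"zmed %.4f zmax %.4f"%(np.median(w[:,2]),w[:,2].max()),"mean",w.mean(0).round(4),"mid",((w.min(0)+w.max(0))/2).round(4),"ext",np.ptp(w,axis=0).round(4))
  
for n,(u,v,r) in (("top",(183,180,30)),("scene",(335,185,34))):
  im=P[n][v-r:v+r,u-r:u+r,::-1]; cv2.imwrite(f"pics/crop_{n}.png",cv2.resize(im,None,fx=9,fy=9,interpolation=cv2.INTER_NEAREST))
E
```

```text
scene big 716 zmed 0.0183 zmax 0.1517 mean [ 0.6909 -0.1956  0.0555] mid [ 0.6974 -0.1957  0.0799] ext [0.1601 0.0943 0.1437]
scene mid 325 zmed 0.0169 zmax 0.0198 mean [ 0.5358 -0.3388  0.0161] mid [ 0.5325 -0.3386  0.0139] ext [0.0514 0.0496 0.0118]
scene small 150 zmed 0.0162 zmax 0.0205 mean [ 0.4628 -0.1198  0.0156] mid [ 0.4605 -0.1194  0.0144] ext [0.0402 0.0391 0.0122]
scene collar 313 zmed 0.0115 zmax 0.0143 mean [ 0.6658 -0.3605  0.0114] mid [ 0.6635 -0.3601  0.0112] ext [0.0452 0.0416 0.0061]
scene disc 1433 zmed 0.0916 zmax 0.1662 mean [0.5593 0.1254 0.095 ] mid [0.5519 0.1299 0.1256] ext [0.1971 0.2028 0.0812]
top big 358 zmed 0.0178 zmax 0.0244 mean [ 0.6442 -0.1763  0.0176] mid [ 0.6443 -0.1765  0.0166] ext [0.0579 0.0574 0.0157]
top mid 250 zmed 0.0175 zmax 0.0233 mean [ 0.5298 -0.3365  0.0173] mid [ 0.5296 -0.3365  0.0158] ext [0.0467 0.0482 0.0151]
top small 137 zmed 0.0179 zmax 0.0231 mean [ 0.4575 -0.1177  0.0177] mid [ 0.4578 -0.1178  0.0171] ext [0.035  0.0353 0.0119]
top collar 183 zmed 0.0120 zmax 0.0173 mean [ 0.6618 -0.3586  0.012 ] mid [ 0.6618 -0.3587  0.0127] ext [0.0422 0.0411 0.0092]
top disc 1782 zmed 0.0917 zmax 0.1687 mean [0.5503 0.1302 0.093 ] mid [0.5523 0.1308 0.1269] ext [0.123  0.1225 0.0837]
```

```bash
python3 - <<'E'
import cv2,numpy as np
a=cv2.imread("pics/crop_top.png");b=cv2.imread("pics/crop_scene.png")
a=cv2.resize(a,(390,390),interpolation=0);b=cv2.resize(b,(390,390),interpolation=0)
cv2.imwrite("pics/crops.png",np.hstack([a,b]))
E
```

```text
(no output)
```

View pics/crops.png

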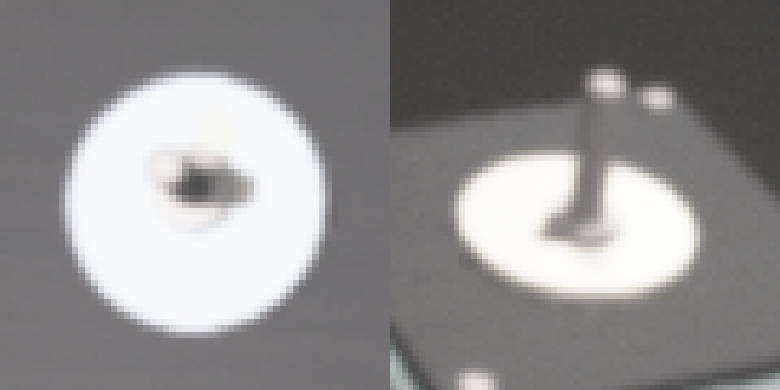

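```bash
cat > meas.py <<'E'
from h import *
def cloud(n,D,u,v,r):
    vv,uu=np.mgrid[v-r:v+r+1,u-r:u+r+1]; dd=D[vv,uu]; c=I[n]; o=ray(n,0,0)[0]
    W=np.stack([(uu-c['cx'])/c['fx'],(vv-c['cy'])/c['fy'],np.ones_like(uu)],-1)*dd[...,None]@c['R']+o
    return uu,vv,W,dd>0
E
python3 - <<'E'
from meas import *
P={n:np.load(f"pics/{n}0_p.npy") for n in I}; D={n:np.load(f"pics/{n}0_d.npy") for n in I}
# bore holes + outer via HSV, planes
def fit(n,m,z,k,off):
    cs,h=cv2.findContours(m.astype(np.uint8),cv2.RETR_CCOMP,cv2.CHAIN_APPROX_NONE)
    i=max(range(len(cs)),key=lambda i:cv2.contourArea(cs[i])*(h[0][i][3]<0))
    pts=np.array([plane(n,p[0][0]+off[0],p[0][1]+off[1],z)[:2] for p in cs[i]],np.float32)
    c,r=cv2.minEnclosingCircle(pts)
    A=np.c_[2*pts,np.ones(len(pts))];s=np.linalg.lstsq(A,(pts**2).sum(1),rcond=None)[0]
    hol=[np.mean([plane(n,p[0][0]+off[0],p[0][1]+off[1],z)[:2] for p in cs[j]],axis=0).round(4) for j in range(len(cs)) if h[0][j][3]==i]
    print(n,k,"circ",s[:2].round(4),"r %.4f"%np.sqrt(s[2]+s[:2]@s[:2]),"holes",hol)
win={"top":{"big":(301,148,15),"mid":(361,190,14),"small":(280,217,12),"disc":(183,180,26)},
"scene":{"big":(224,270,16),"mid":(140,252,17),"small":(225,214,13),"disc":(333,187,30)}}
for n in I:
  hsv=cv2.cvtColor(P[n],cv2.COLOR_RGB2HSV)
  for k,(u,v,r) in win[n].items():
    s=hsv[v-r:v+r+1,u-r:u+r+1]
    print(k,[int(np.median(s[...,i])) for i in range(3)])
    if k in("mid","small"): m=(s[...,2]>130)&(s[...,1]>80)
    elif k=="big": m=(s[...,2]>130)&(s[...,1]<60)
    else: m=(s[...,2]>190)
    fit(n,m,0.093 if k=="disc" else 0.018,k,(u-r,v-r))
  u,v,r=win[n]["disc"]
  uu,vv,W,ok=cloud(n,D[n],u,v-5,30)
  for lo,hi in((.100,.12),(.12,.14),(.14,.16),(.16,.18)):
    m=ok&(W[...,2]>lo)&(W[...,2]<hi); 
    if m.any(): print(n,lo,m.sum(),"px",uu[m].mean(),vv[m].mean(),W[m].mean(0).round(4),np.ptp(W[m],axis=0).round(4))
E
```

```text
big [9, 16, 187]
scene big circ [ 0.6534 -0.1849] r 0.0354 holes [array([ 0.6465, -0.1798])]
mid [13, 30, 70]
scene mid circ [ 0.5365 -0.3393] r 0.0300 holes []
small [9, 30, 64]
scene small circ [ 0.4644 -0.1213] r 0.0239 holes []
disc [15, 7, 122]
scene disc circ [0.5506 0.1293] r 0.0444 holes []
scene 0.1 49 px 335.1020408163265 185.87755102040816 [0.5595 0.1276 0.1096] [0.0184 0.0163 0.0199]
scene 0.12 44 px 336.29545454545456 178.75 [0.5598 0.1275 0.1302] [0.0114 0.0148 0.0192]
scene 0.14 49 px 337.6530612244898 171.6122448979592 [0.5599 0.1279 0.1502] [0.0132 0.0139 0.0192]
scene 0.16 25 px 338.28 166.08 [0.5573 0.1289 0.1636] [0.0141 0.0133 0.0062]
big [7, 8, 68]
top big circ [ 0.6455 -0.1773] r 0.0294 holes [array([ 0.6456, -0.1778])]
mid [19, 13, 62]
top mid circ [ 0.5306 -0.338 ] r 0.0251 holes [array([ 0.5301, -0.3374])]
small [10, 10, 58]
top small circ [ 0.4583 -0.1186] r 0.0195 holes [array([ 0.4585, -0.1185])]
disc [135, 4, 122]
top disc circ [0.5496 0.1306] r 0.0492 holes [array([0.5558, 0.1251])]
top 0.1 31 px 182.67741935483872 178.8709677419355 [0.553  0.1288 0.1038] [0.0279 0.025  0.0196]
top 0.12 10 px 181.7 178.3 [0.5513 0.1272 0.1303] [0.0116 0.0102 0.0177]
top 0.14 9 px 180.11111111111111 177.66666666666666 [0.5505 0.128  0.1505] [0.0092 0.0106 0.0182]
top 0.16 32 px 177.9375 175.46875 [0.5541 0.131  0.1645] [0.0121 0.0148 0.0086]
```

```bash
python3 - <<'E'
from meas import *
D={n:np.load(f"pics/{n}0_d.npy") for n in I}
u,v,W,ok=cloud("top",D["top"],327,103,18); m=ok&(W[...,2]>.03)
print("bottle",W[m].min(0).round(3),W[m].max(0).round(3))
u,v,W,ok=cloud("top",D["top"],420,180,35); m=ok&(W[...,2]>.004)&(u>385)
print("plate",W[m].min(0).round(3),W[m].max(0).round(3))
for k,a,b in(("big bore",proj("scene",(.6465,-.1798,.018)),proj("top",(.6456,-.1778,.018))),("disc",proj("scene",(.5506,.1293,.093)),proj("top",(.5496,.1306,.093))),("spindle top",(338.3,165.3),(177.9,175.5))):
    print(k,tri(a,b))
E
python3 -m creep '0.1 0.1 0 0 0 -0.18 0;0.16 0.16 0 0 0 -0.36 0;0.22 0.22 0 0 0 -0.363 0;0.28 0.28 -0.03 0 0 -0.363 0;0.34 0.34 -0.06 0 0 -0.363 0;0.38 0.38 -0.08 0 0 -0.363 0;0.423 0.406 -0.11 0 0 -0.363 0;0.423 0.406 -0.13 0 0 -0.363 0;0.423 0.406 -0.15 0 0 -0.363 0;0.423 0.406 -0.15 0 0 -0.363 0' 40
```

```text
bottle [ 0.722 -0.273  0.031] [ 0.789 -0.206  0.155]
plate [ 0.462 -0.599  0.004] [ 0.654 -0.409  0.027]
big bore (array([ 0.64559828, -0.17873109,  0.01672279]), np.float64(0.0016367528433649783))
disc (array([0.54954103, 0.13042244, 0.09207649]), np.float64(0.0006975601474735997))
spindle top (array([0.55403953, 0.13104496, 0.16341061]), np.float64(0.0004453916943399674))
time_s: 1.35
eef_pos: [0.6464, -0.1758, 0.0787]
tool_rot: [-0.001, 0.708, -0.707, -0.001]
wrist_force: [-2.2, -1.3, -0.1]
width: 1.004
```

```bash
python3 -m creep '-0.0008 -0.002 -0.03 0 0 0 0;-0.0008 -0.002 -0.06 0 0 0 0;-0.0008 -0.002 -0.075 0 0 0 0;-0.0008 -0.002 -0.0785 0 0 0 0;-0.0008 -0.002 -0.0785 0 0 0 0;-0.0008 -0.002 -0.0785 0 0 0 0.2;-0.0008 -0.002 -0.0785 0 0 0 0.28;-0.0008 -0.002 -0.0785 0 0 0 0.35;-0.0008 -0.002 -0.0785 0 0 0 0.6;-0.0008 -0.002 -0.0785 0 0 0 0.6' 40
python3 - <<'E'
from h import *
p,d=cams.camera("scene"); cv2.imwrite("pics/s1.png",cv2.resize(p[180:310,130:330,::-1],None,fx=4,fy=4))
E
```

```text
time_s: 2.6
eef_pos: [0.6465, -0.1782, 0.0019]
tool_rot: [-0.001, 0.708, -0.707, 0.0]
wrist_force: [-2.8, -0.2, 5.9]
width: 0.674
```

View pics/s1.png

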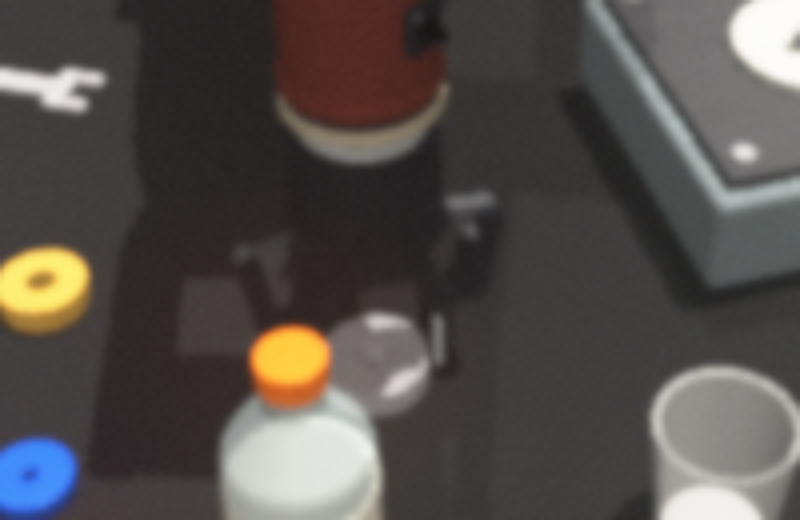

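The picture shows the right finger at the steel ring's edge (crop 438,340), ring between the pads behind the bottle cap. I'll check that it's settled before lifting.

```bash
python3 -m creep '0 0 0.000 0 0 0 0.6;0 0 0.000 0 0 0 0.6;0 0 0.002 0 0 0 0.6' ; python3 -m creep '0 0 0.03 0 0 0 0.6;0 0 0.07 0 0 0 0.6;0 0 0.07 0 0 0 0.6;0 0 0.07 0 0 0 0.6'
```

```text
time_s: 3.02
eef_pos: [0.6459, -0.1779, 0.0031]
tool_rot: [-0.001, 0.708, -0.707, -0.0]
wrist_force: [-1.6, -0.8, -4.3]
width: 0.678
time_s: 3.52
eef_pos: [0.6449, -0.1776, 0.0717]
tool_rot: [-0.0, 0.708, -0.707, -0.001]
wrist_force: [-1.6, -1.5, -4.6]
width: 0.675
```

```bash
python3 -m creep '0 0 0.05 0 0 0 0.6;0 0.02 0.1 0 0 0 0.6;-0.02 0.07 0.13 0 0 0 0.6;-0.04 0.12 0.13 0 0 0 0.6;-0.06 0.17 0.13 0 0 0 0.6;-0.08 0.22 0.13 0 0 0 0.6;-0.09 0.26 0.13 0 0 0 0.6;-0.091 0.295 0.13 0 0 0 0.6;-0.091 0.309 0.13 0 0 0 0.6;-0.091 0.309 0.13 0 0 0 0.6';python3 -m creep '0 0 0 0 0 0 0.6;0 0 0 0 0 0 0.6'
python3 - <<'E'
from h import *
print(manip.sense()['eef_pos'],manip.sense()['wrist_force'],manip.sense()['torque'])
o=[]
for n,(u,v,r) in(("scene",(335,165,50)),("top",(183,180,50))):
    p,d=cams.camera(n); np.save(f"pics/{n}2_p.npy",p);np.save(f"pics/{n}2_d.npy",d)
    o.append(cv2.resize(p[v-r:v+r,u-r:u+r,::-1],(400,400),interpolation=cv2.INTER_CUBIC))
cv2.imwrite("pics/s2.png",np.hstack(o))
E
```

```text
time_s: 4.78
eef_pos: [0.5532, 0.1317, 0.2001]
tool_rot: [0.001, 0.708, -0.706, -0.002]
wrist_force: [-0.9, -1.4, -3.1]
width: 0.671
time_s: 5.03
eef_pos: [0.5532, 0.1305, 0.1996]
tool_rot: [0.001, 0.708, -0.707, -0.002]
wrist_force: [-1.1, -0.4, -4.0]
width: 0.676
[0.55315273 0.13050701 0.1995581 ] [-1.14884415 -0.42055458 -4.04727154] [-0.10153499  0.14483097  0.10588691]
```

View pics/s2.png

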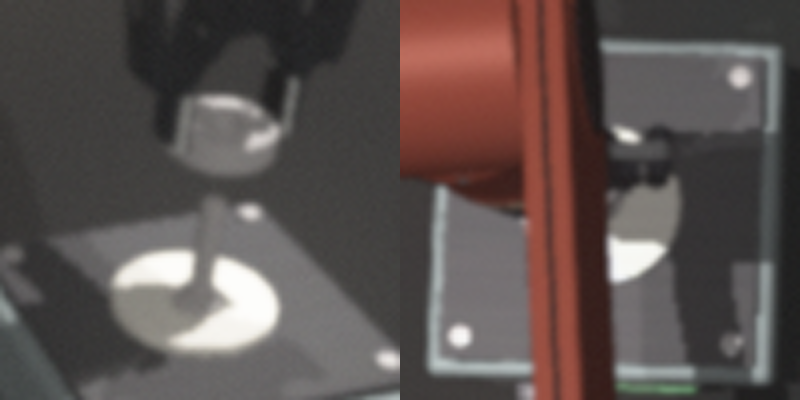

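The arm hides the top view; in the scene view (crop) the ring hangs at (225,135), above the spindle top at (213,203). I'll fit circles to the depth points of ring and spindle in the same view.

```bash
cat >> meas.py <<'E'
from scipy.optimize import least_squares
def circ(W,R,g):
    o=ray("scene",0,0)[0]
    f=lambda c:np.hypot(W[:,0]-c[0],W[:,1]-c[1])-R
    s=least_squares(f,g,loss="soft_l1",f_scale=.001); return s.x,np.median(np.abs(f(s.x)))
E
python3 - <<'E'
from meas import *
for t in ("0","2"):
  D=np.load(f"pics/scene{t}_d.npy")
  u,v,W,ok=cloud("scene",D,335,175,40)
  z=W[...,2]
  for lo,hi in((.11,.135),(.135,.158),(.11,.158)):
    m=ok&(z>lo)&(z<hi)&(np.hypot(W[...,0]-.555,W[...,1]-.13)<.02)
    print(t,"spindle",m.sum(),circ(W[m],.0075,(.55,.13)))
  if t=="2":
    m=ok&(z>.19)&(np.hypot(W[...,0]-.553,W[...,1]-.13)<.045)
    print("zrange",np.percentile(z[m],[1,50,99]))
    for lo,hi in((.199,.207),(.203,.212),(.199,.214)):
      m=ok&(z>lo)&(z<hi)&(np.hypot(W[...,0]-.553,W[...,1]-.13)<.034)&(np.abs(W[...,1]-.13)<.028)&(W[...,0]>.56)
      print("ring",m.sum(),circ(W[m],.030,(.553,.13)))
E
```

```text
0 spindle 58 (array([0.5552964 , 0.13086183]), np.float64(0.0007716552161474441))
0 spindle 54 (array([0.5549611 , 0.13071269]), np.float64(0.0007822599323875062))
0 spindle 112 (array([0.55515155, 0.13077696]), np.float64(0.0007725543680798816))
2 spindle 55 (array([0.55521215, 0.1307838 ]), np.float64(0.0006171086509718857))
2 spindle 55 (array([0.55510078, 0.13136012]), np.float64(0.0005782029505273095))
2 spindle 110 (array([0.55515956, 0.13107316]), np.float64(0.000761941137677735))
zrange [0.19824681 0.21518102 0.25166971]
ring 69 (array([0.55290748, 0.13064941]), np.float64(0.0006918606630740946))
ring 73 (array([0.55284492, 0.13075193]), np.float64(0.0008021207032800071))
ring 132 (array([0.55286004, 0.13065311]), np.float64(0.0007767803516063199))
```

```bash
python3 -m creep '0.0023 0.0003 -0.01 0 0 0 0.6;0.0023 0.0003 -0.02 0 0 0 0.6;0.0023 0.0003 -0.027 0 0 0 0.6;0.0023 0.0003 -0.027 0 0 0 0.6;0.0023 0.0003 -0.027 0 0 0 0.6';python3 -m creep '0 0 -0.0015 0 0 0 0.6;0 0 -0.003 0 0 0 0.6;0 0 -0.003 0 0 0 0.6'; python3 -m creep '0 0 -0.001 0 0 0 0.6;0 0 -0.002 0 0 0 0.6;0 0 -0.002 0 0 0 0.6'
```

```text
time_s: 5.75
eef_pos: [0.5558, 0.1312, 0.1731]
tool_rot: [0.001, 0.708, -0.707, -0.002]
wrist_force: [-0.8, -0.7, -4.0]
width: 0.672
time_s: 6.12
eef_pos: [0.5557, 0.1312, 0.1701]
tool_rot: [0.001, 0.708, -0.707, -0.002]
wrist_force: [-1.6, -0.5, -4.3]
width: 0.673
time_s: 6.5
eef_pos: [0.5556, 0.1312, 0.1679]
tool_rot: [0.001, 0.708, -0.706, -0.002]
wrist_force: [-1.7, -1.0, -3.3]
width: 0.673
```

```bash
for i in 1; do python3 -m creep '0 0 -0.001 0 0 0 0.6;0 0 -0.0015 0 0 0 0.6;0 0 -0.0015 0 0 0 0.6';done; python3 -m creep '0 0 -0.001 0 0 0 0.6;0 0 -0.0015 0 0 0 0.6;0 0 -0.0015 0 0 0 0.6'
```

```text
time_s: 6.88
eef_pos: [0.5556, 0.1311, 0.1664]
tool_rot: [0.001, 0.708, -0.707, -0.002]
wrist_force: [-0.7, -0.4, -3.8]
width: 0.67
time_s: 7.25
eef_pos: [0.5555, 0.1312, 0.1648]
tool_rot: [0.001, 0.708, -0.707, -0.002]
wrist_force: [-1.5, -0.7, -3.5]
width: 0.67
```

```bash
python3 -m creep '0 0 -0.001 0 0 0 0.6;0 0 -0.002 0 0 0 0.6;0 0 -0.002 0 0 0 0.6'; python3 -m creep '0 0 -0.001 0 0 0 0.6;0 0 -0.002 0 0 0 0.6;0 0 -0.003 0 0 0 0.6'
```

```text
time_s: 7.62
eef_pos: [0.5554, 0.1311, 0.1626]
tool_rot: [0.001, 0.708, -0.707, -0.002]
wrist_force: [-1.2, -0.3, -4.5]
width: 0.675
time_s: 8.0
eef_pos: [0.5554, 0.1311, 0.1595]
tool_rot: [0.001, 0.708, -0.706, -0.002]
wrist_force: [-1.3, -0.4, -3.3]
width: 0.674
```

```bash
python3 -m creep '0 0 -0.002 0 0 0 0.6;0 0 -0.004 0 0 0 0.6;0 0 -0.006 0 0 0 0.6;0 0 -0.008 0 0 0 0.6'; python3 -m creep '0 0 -0.002 0 0 0 0.6;0 0 -0.004 0 0 0 0.6;0 0 -0.006 0 0 0 0.6;0 0 -0.008 0 0 0 0.6';  python3 - <<'E'
from h import *
p,d=cams.camera("scene"); cv2.imwrite("pics/s3.png",cv2.resize(p[115:215,285:385,::-1],(500,500),interpolation=cv2.INTER_CUBIC))
E
```

```text
time_s: 8.5
eef_pos: [0.5554, 0.1311, 0.1513]
tool_rot: [0.001, 0.708, -0.707, -0.002]
wrist_force: [-1.4, -1.0, -3.4]
width: 0.678
time_s: 9.0
eef_pos: [0.5554, 0.1311, 0.1432]
tool_rot: [0.001, 0.708, -0.707, -0.002]
wrist_force: [-1.1, -0.4, -2.9]
width: 0.674
```

View pics/s3.png

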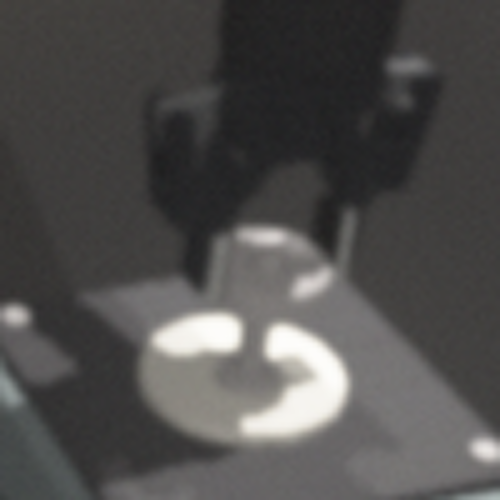

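The ring (crop 270,265) has the spindle emerging below it at (255,340), so it's threaded. Continuing down.

```bash
python3 -m creep '0 0 -0.003 0 0 0 0.6;0 0 -0.006 0 0 0 0.6;0 0 -0.009 0 0 0 0.6;0 0 -0.012 0 0 0 0.6;0 0 -0.015 0 0 0 0.6'; python3 -m creep '0 0 -0.003 0 0 0 0.6;0 0 -0.006 0 0 0 0.6;0 0 -0.009 0 0 0 0.6;0 0 -0.012 0 0 0 0.6;0 0 -0.015 0 0 0 0.6'
```

```text
time_s: 9.68
eef_pos: [0.5551, 0.1311, 0.1276]
tool_rot: [0.001, 0.708, -0.707, -0.002]
wrist_force: [-1.5, -0.5, -3.6]
width: 0.671
time_s: 10.3
eef_pos: [0.5552, 0.1311, 0.1125]
tool_rot: [0.001, 0.708, -0.707, -0.002]
wrist_force: [-2.3, -0.3, -3.5]
width: 0.668
```

```bash
python3 -m creep '0 0 -0.003 0 0 0 0.6;0 0 -0.006 0 0 0 0.6;0 0 -0.007 0 0 0 0.6'; python3 -m creep '0 0 -0.001 0 0 0 0.6;0 0 -0.002 0 0 0 0.6;0 0 -0.002 0 0 0 0.6'
```

```text
time_s: 10.68
eef_pos: [0.555, 0.1311, 0.1052]
tool_rot: [0.001, 0.708, -0.706, -0.002]
wrist_force: [-2.0, -0.2, -4.4]
width: 0.676
time_s: 11.05
eef_pos: [0.555, 0.1311, 0.1031]
tool_rot: [0.002, 0.708, -0.707, -0.003]
wrist_force: [-1.6, -1.5, -3.5]
width: 0.677
```

```bash
python3 -m creep '0 0 -0.0005 0 0 0 0.6;0 0 -0.001 0 0 0 0.6;0 0 -0.001 0 0 0 0.6'; python3 -m creep '0 0 -0.0005 0 0 0 0.6;0 0 -0.001 0 0 0 0.6;0 0 -0.001 0 0 0 0.6'
```

```text
time_s: 11.42
eef_pos: [0.5549, 0.1311, 0.102]
tool_rot: [0.002, 0.708, -0.707, -0.003]
wrist_force: [-1.2, -1.0, -3.2]
width: 0.674
time_s: 11.8
eef_pos: [0.5549, 0.1311, 0.1011]
tool_rot: [0.002, 0.708, -0.707, -0.003]
wrist_force: [-1.3, -0.5, -4.4]
width: 0.673
```

```bash
python3 -m creep '0.0003 0 -0.0004 0 0 0 0.6;0.0003 0 -0.0008 0 0 0 0.6;0.0003 0 -0.0008 0 0 0 0.6'; python3 -m creep '0 0 -0.0004 0 0 0 0.6;0 0 -0.0008 0 0 0 0.6;0 0 -0.0008 0 0 0 0.6'
```

```text
time_s: 12.18
eef_pos: [0.5551, 0.1311, 0.1009]
tool_rot: [0.002, 0.708, -0.706, -0.003]
wrist_force: [-5.1, -1.2, 3.1]
width: 0.675
time_s: 12.55
eef_pos: [0.5551, 0.1311, 0.1009]
tool_rot: [0.002, 0.708, -0.706, -0.003]
wrist_force: [-5.2, -1.4, 4.6]
width: 0.676
```

Contact at TCP z 0.1009, exactly the seat height expected (z force -3.9 → +4.6). Releasing.

```bash
python3 -m creep '0 0 0 0 0 0 0.3;0 0 0 0 0 0 0.25;0 0 0 0 0 0 0.15;0 0 0 0 0 0 0.1;0 0 0 0 0 0 0.05'; python3 -m creep '0 0 0.03 0 0 0 0.05;0 0 0.07 0 0 0 0.05;0 0 0.12 0 0 0 0;-0.005 -0.06 0.12 0 0 0 0;-0.015 -0.12 0.12 0 0 0 0;-0.02 -0.18 0.12 0 0 0 0;-0.025 -0.24 0.12 0 0 0 0;-0.025 -0.3 0.11 0 0 0 0;-0.025 -0.36 0.08 0 0 0 0;-0.025 -0.42 0.04 0 0 0 0'
python3 - <<'E'
from h import *
print(manip.sense()['eef_pos'],manip.sense()['wrist_force'],manip.sense()['torque'])
o=[]
for n,(u,v,r) in(("scene",(335,175,40)),("top",(183,180,40))):
    p,d=cams.camera(n); np.save(f"pics/{n}4_p.npy",p);np.save(f"pics/{n}4_d.npy",d)
    o.append(cv2.resize(p[v-r:v+r,u-r:u+r,::-1],(400,400),interpolation=cv2.INTER_CUBIC))
cv2.imwrite("pics/s4.png",np.hstack(o)); cv2.imwrite("pics/s4t.png",p[:,:,::-1])
E
```

```text
time_s: 13.18
eef_pos: [0.5552, 0.1311, 0.1008]
tool_rot: [0.002, 0.708, -0.706, -0.003]
wrist_force: [-1.9, -0.8, 0.3]
width: 0.95
time_s: 14.42
eef_pos: [0.5306, -0.2797, 0.149]
tool_rot: [0.001, 0.708, -0.707, -0.001]
wrist_force: [-0.3, -1.0, -0.4]
width: 0.999
[ 0.53061156 -0.27965036  0.14899674] [-0.34288191 -0.9814334  -0.4471323 ] [-0.08541673  0.0818323   0.11330475]
```

View pics/s4.png

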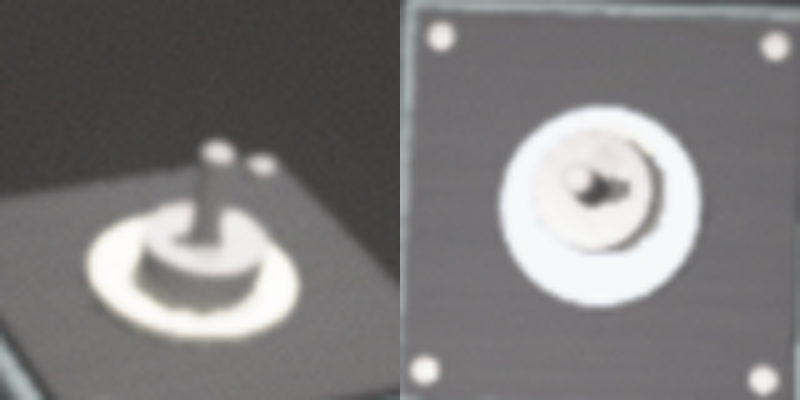

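View pics/s4t.png

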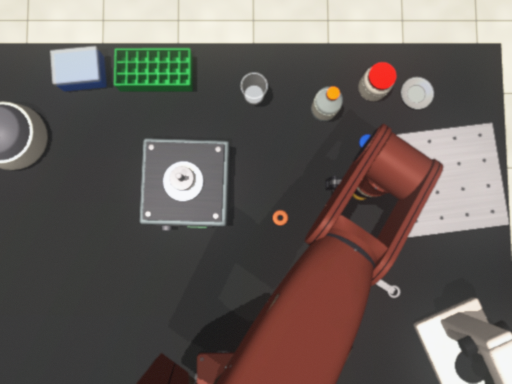

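Big ring sits flat around the spindle, centred (scene crop 205,240; top crop 595,190). Next, the brass ring.

```bash
python3 -m creep '0 -0.04 -0.03 0 0 0 0.25;0 -0.058 -0.07 0 0 0 0.25;0 -0.058 -0.1 0 0 0 0.25;0 -0.058 -0.12 0 0 0 0.25;0 -0.058 -0.12 0 0 0 0.25'
```

```text
time_s: 15.15
eef_pos: [0.5262, -0.3372, 0.0221]
tool_rot: [-0.003, -0.706, 0.708, 0.007]
wrist_force: [-0.8, -0.1, -0.6]
width: 0.75
```

```bash
cat > rot.py <<'E'
from h import *
from scipy.spatial.transform import Rotation as R
def fix(jaw=-90):
    s=manip.sense(); w,x,y,z=s['tool_rot']; r=R.from_quat([x,y,z,w])
    f=np.deg2rad(jaw/2); t=R.from_quat([np.cos(f),np.sin(f),0,0])
    print(s['eef_pos'].round(4),"turn",(t*r.inv()).as_rotvec().round(4),"F",s['wrist_force'].round(1))
E
python3 -c "import rot;rot.fix()"
```

```text
[ 0.5262 -0.3372  0.0221] turn [-0.0058 -0.0148  0.0024] F [-0.8 -0.1 -0.6]
```

```bash
python3 -m creep '0.0042 -0.0004 -0.001 -0.0058 -0.0148 0.0024 0.25;0.0042 -0.0004 -0.008 -0.0058 -0.0148 0.0024 0.25;0.0042 -0.0004 -0.014 -0.0058 -0.0148 0.0024 0.25;0.0042 -0.0004 -0.0165 -0.0058 -0.0148 0.0024 0.25;0.0042 -0.0004 -0.0165 -0.0058 -0.0148 0.0024 0.25';python3 -c "import rot;rot.fix()"
```

```text
time_s: 15.78
eef_pos: [0.5302, -0.3375, 0.0053]
tool_rot: [0.0, -0.707, 0.707, 0.0]
wrist_force: [-1.8, 0.0, -1.3]
width: 0.753
[ 0.5302 -0.3375  0.0053] turn [-0.0004 -0.0004  0.0002] F [-1.8  0.  -1.3]
```

```bash
python3 -m creep '0 0 0 0 0 0 0.3;0 0 0 0 0 0 0.37;0 0 0 0 0 0 0.44;0 0 0 0 0 0 0.7;0 0 0 0 0 0 0.7;0 0 0 0 0 0 0.7' 40; python3 -m creep '0 0 0.01 0 0 0 0.7;0 0 0.06 0 0 0 0.7;0 0 0.1 0 0 0 0.7;0 0 0.1 0 0 0 0.7'; python3 -c "import rot;rot.fix()"
```

```text
time_s: 16.52
eef_pos: [0.5304, -0.3377, 0.0061]
tool_rot: [-0.0, -0.707, 0.707, -0.0]
wrist_force: [-2.4, 1.1, 4.5]
width: 0.56
time_s: 17.02
eef_pos: [0.5329, -0.3396, 0.1106]
tool_rot: [0.0, -0.707, 0.707, -0.004]
wrist_force: [-1.6, -0.9, -2.6]
width: 0.556
[ 0.5329 -0.3396  0.1106] turn [0.0053 0.0065 0.    ] F [-1.6 -0.9 -2.6]
```

```bash
python3 -m creep '0 0.05 0.04 0 0 0 0.7;0 0.1 0.08 0 0 0 0.7;0.005 0.15 0.095 0 0 0 0.7;0.01 0.2 0.095 0 0 0 0.7;0.01 0.25 0.095 0 0 0 0.7;0.015 0.3 0.095 0 0 0 0.7;0.018 0.35 0.095 0 0 0 0.7;0.02 0.4 0.095 0 0 0 0.7;0.022 0.45 0.095 0 0 0 0.7;0.022 0.47 0.095 0 0 0 0.7';python3 -m creep '0 0 0 0 0 0 0.7;0 0 0 0 0 0 0.7';python3 -c "import rot;rot.fix()"
```

```text
time_s: 18.27
eef_pos: [0.5534, 0.1328, 0.2033]
tool_rot: [0.001, 0.708, -0.706, 0.003]
wrist_force: [-0.7, -1.8, -2.5]
width: 0.559
time_s: 18.52
eef_pos: [0.5529, 0.1317, 0.2022]
tool_rot: [0.002, 0.708, -0.706, 0.003]
wrist_force: [-1.2, -0.5, -2.3]
width: 0.562
[0.5529 0.1317 0.2022] turn [ 0.006   0.0012 -0.0022] F [-1.2 -0.5 -2.3]
```

```bash
python3 -m creep '0.0022 -0.0006 0 0.006 0.0012 -0.0022 0.7;0.0022 -0.0006 0 0.006 0.0012 -0.0022 0.7;0.0022 -0.0006 0 0.006 0.0012 -0.0022 0.7;0.0022 -0.0006 0 0.006 0.0012 -0.0022 0.7';python3 -c "import rot;rot.fix()"
python3 - <<'E'
from meas import *
p,D=cams.camera("scene"); cv2.imwrite("pics/s5.png",cv2.resize(p[115:215,285:385,::-1],(500,500),interpolation=cv2.INTER_CUBIC))
np.save("pics/scene5_d.npy",D)
u,v,W,ok=cloud("scene",D,335,175,40); z=W[...,2]
for lo,hi in((.12,.138),(.138,.158),(.12,.158)):
    m=ok&(z>lo)&(z<hi)&(np.hypot(W[...,0]-.555,W[...,1]-.13)<.014)
    print("spindle",m.sum(),circ(W[m],.0075,(.55,.13)))
c=(.555,.131)
for lo,hi in((.196,.206),(.2,.21),(.199,.211)):
    m=ok&(z>lo)&(z<hi)&(np.hypot(W[...,0]-c[0],W[...,1]-c[1])<.029)&(np.abs(W[...,1]-c[1])<.022)&(W[...,0]>.56)
    print("ring",m.sum(),circ(W[m],.025,c))
E
```

```text
time_s: 19.02
eef_pos: [0.5552, 0.1308, 0.2023]
tool_rot: [0.0, -0.707, 0.707, -0.0]
wrist_force: [-0.4, -0.2, -2.6]
width: 0.558
[0.5552 0.1308 0.2023] turn [0.     0.0002 0.0004] F [-0.4 -0.2 -2.6]
spindle 42 (array([0.55513472, 0.13064729]), np.float64(0.0009589189389401175))
spindle 49 (array([0.55503171, 0.13120285]), np.float64(0.0005473891935494878))
spindle 91 (array([0.55506282, 0.13099918]), np.float64(0.0007278191800804907))
ring 63 (array([0.55600117, 0.13167098]), np.float64(0.0007251585865911715))
ring 63 (array([0.55619399, 0.13160306]), np.float64(0.0007817875953812781))
ring 82 (array([0.5560688 , 0.13147605]), np.float64(0.0008539769518714491))
```

View pics/s5.png

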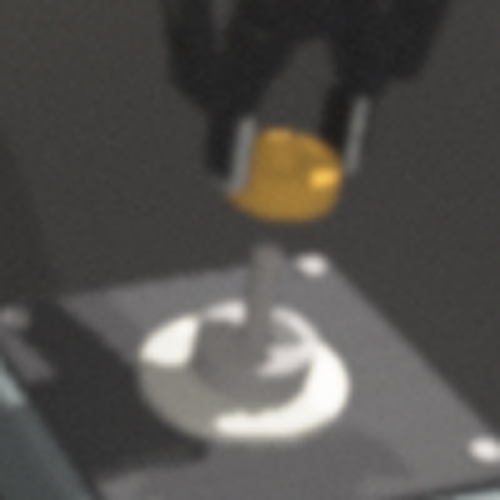

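Brass ring held level at crop (285,175) above the spindle top (268,250); the fit puts it 1 mm too far in x. Correct and descend by feel.

```bash
python3 -m creep '-0.0009 -0.0003 -0.01 0 0 0 0.7;-0.0009 -0.0003 -0.02 0 0 0 0.7;-0.0009 -0.0003 -0.027 0 0 0 0.7;-0.0009 -0.0003 -0.027 0 0 0 0.7';python3 -m creep '0 0 -0.0015 0 0 0 0.7;0 0 -0.003 0 0 0 0.7;0 0 -0.003 0 0 0 0.7'; python3 -m creep '0 0 -0.001 0 0 0 0.7;0 0 -0.002 0 0 0 0.7;0 0 -0.002 0 0 0 0.7'
```

```text
time_s: 19.58
eef_pos: [0.5535, 0.1306, 0.174]
tool_rot: [-0.001, -0.707, 0.707, 0.001]
wrist_force: [-1.9, -0.4, -2.6]
width: 0.559
time_s: 19.95
eef_pos: [0.5536, 0.1306, 0.1711]
tool_rot: [-0.001, -0.707, 0.707, 0.001]
wrist_force: [-1.8, -0.9, -2.8]
width: 0.562
time_s: 20.32
eef_pos: [0.5535, 0.1306, 0.169]
tool_rot: [-0.001, -0.707, 0.707, 0.001]
wrist_force: [-1.1, -1.8, -3.2]
width: 0.561
```

```bash
python3 -m creep '0.0006 0 0 0 0 0 0.7;0.0006 0 -0.0005 0 0 0 0.7;0.0006 0 -0.001 0 0 0 0.7'; python3 -m creep '0 0 -0.001 0 0 0 0.7;0 0 -0.002 0 0 0 0.7;0 0 -0.002 0 0 0 0.7'
```

```text
time_s: 20.7
eef_pos: [0.5541, 0.1306, 0.1679]
tool_rot: [-0.001, -0.707, 0.707, 0.001]
wrist_force: [-2.0, -0.9, -2.7]
width: 0.559
time_s: 21.08
eef_pos: [0.5541, 0.1306, 0.1658]
tool_rot: [-0.001, -0.707, 0.707, 0.001]
wrist_force: [-0.9, -0.5, -2.8]
width: 0.561
```

```bash
python3 -m creep '0 0 -0.001 0 0 0 0.7;0 0 -0.002 0 0 0 0.7;0 0 -0.003 0 0 0 0.7'; python3 -m creep '0 0 -0.002 0 0 0 0.7;0 0 -0.004 0 0 0 0.7;0 0 -0.006 0 0 0 0.7;0 0 -0.008 0 0 0 0.7'
```

```text
time_s: 21.45
eef_pos: [0.554, 0.1306, 0.1627]
tool_rot: [-0.001, -0.707, 0.707, 0.001]
wrist_force: [-1.8, -0.4, -2.9]
width: 0.561
time_s: 21.95
eef_pos: [0.554, 0.1306, 0.1545]
tool_rot: [-0.001, -0.707, 0.707, 0.001]
wrist_force: [-1.4, -1.5, -2.7]
width: 0.562
```

```bash
python3 -m creep '0 0 -0.0025 0 0 0 0.7;0 0 -0.005 0 0 0 0.7;0 0 -0.0075 0 0 0 0.7;0 0 -0.01 0 0 0 0.7;0 0 -0.0125 0 0 0 0.7'; python3 -m creep '0.0002 0 -0.0025 0 0 0 0.7;0.0002 0 -0.005 0 0 0 0.7;0.0002 0 -0.0075 0 0 0 0.7;0.0002 0 -0.01 0 0 0 0.7;0.0002 0 -0.0125 0 0 0 0.7';  python3 -m creep '0 0 -0.001 0 0 0 0.7;0 0 -0.002 0 0 0 0.7;0 0 -0.003 0 0 0 0.7;0 0 -0.003 0 0 0 0.7'
```

```text
time_s: 22.58
eef_pos: [0.554, 0.1306, 0.1418]
tool_rot: [-0.001, -0.707, 0.707, 0.001]
wrist_force: [-1.9, -0.6, -2.6]
width: 0.558
time_s: 23.2
eef_pos: [0.5542, 0.1306, 0.1292]
tool_rot: [-0.001, -0.707, 0.707, 0.001]
wrist_force: [-1.5, -1.4, -1.4]
width: 0.558
time_s: 23.7
eef_pos: [0.5541, 0.1306, 0.1261]
tool_rot: [-0.001, -0.707, 0.707, 0.001]
wrist_force: [-1.9, -0.1, -2.3]
width: 0.562
```

```bash
python3 -m creep '0 0 -0.0006 0 0 0 0.7;0 0 -0.0012 0 0 0 0.7;0 0 -0.0012 0 0 0 0.7'; python3 -m creep '0 0 -0.0005 0 0 0 0.7;0 0 -0.001 0 0 0 0.7;0 0 -0.001 0 0 0 0.7'; python3 -m creep '0 0 -0.0004 0 0 0 0.7;0 0 -0.0008 0 0 0 0.7;0 0 -0.0008 0 0 0 0.7'
```

```text
time_s: 24.08
eef_pos: [0.5541, 0.1306, 0.1249]
tool_rot: [-0.001, -0.707, 0.707, 0.001]
wrist_force: [-1.9, -0.8, -2.7]
width: 0.561
time_s: 24.45
eef_pos: [0.5541, 0.1306, 0.1238]
tool_rot: [-0.001, -0.707, 0.707, 0.001]
wrist_force: [-1.4, -0.6, -3.5]
width: 0.561
time_s: 24.82
eef_pos: [0.5541, 0.1306, 0.1231]
tool_rot: [-0.001, -0.707, 0.707, 0.001]
wrist_force: [-1.3, -0.6, -1.2]
width: 0.559
```

```bash
python3 -m creep '0 0 -0.0004 0 0 0 0.7;0 0 -0.0008 0 0 0 0.7;0 0 -0.0008 0 0 0 0.7'
```

```text
time_s: 25.2
eef_pos: [0.5542, 0.1306, 0.123]
tool_rot: [-0.001, -0.707, 0.707, 0.001]
wrist_force: [-5.3, -1.4, 5.3]
width: 0.559
```

```bash
python3 -m creep '0 0 0 0 0 0 0.42;0 0 0 0 0 0 0.36;0 0 0 0 0 0 0.3;0 0 0 0 0 0 0.25;0 0 0 0 0 0 0.2'; python3 -m creep '0 0 0.03 0 0 0 0.2;0 0 0.07 0 0 0 0.2;0 0 0.1 0 0 0 0.2;-0.02 -0.05 0.1 0 0 0 0.2;-0.04 -0.1 0.1 0 0 0 0.2;-0.06 -0.15 0.1 0 0 0 0.2;-0.08 -0.2 0.06 0 0 0 0.25;-0.0956 -0.248 0.02 0 0 0 0.3;-0.0956 -0.248 -0.04 0 0 0 0.35;-0.0956 -0.248 -0.06 0 0 0 0.35'; python3 -m creep '0 0 0 0 0 0 0.35;0 0 0 0 0 0 0.35';python3 -c "import rot;rot.fix()"
python3 - <<'E'
from h import *
o=[]
for n,(u,v,r) in(("scene",(335,175,40)),("top",(183,180,40))):
    p,d=cams.camera(n); np.save(f"pics/{n}6_p.npy",p);np.save(f"pics/{n}6_d.npy",d)
    o.append(cv2.resize(p[v-r:v+r,u-r:u+r,::-1],(400,400),interpolation=cv2.INTER_CUBIC))
cv2.imwrite("pics/s6.png",np.hstack(o))
E
```

```text
time_s: 25.82
eef_pos: [0.5543, 0.1306, 0.1231]
tool_rot: [-0.001, -0.707, 0.707, 0.001]
wrist_force: [-1.2, -0.4, -1.0]
width: 0.803
time_s: 27.08
eef_pos: [0.4556, -0.1173, 0.0594]
tool_rot: [-0.002, -0.706, 0.708, 0.003]
wrist_force: [-1.6, -0.9, -0.4]
width: 0.648
time_s: 27.32
eef_pos: [0.4562, -0.1175, 0.0603]
tool_rot: [-0.002, -0.706, 0.708, 0.003]
wrist_force: [-1.1, -0.9, 0.0]
width: 0.649
[ 0.4562 -0.1175  0.0603] turn [-0.0016 -0.0066  0.0021] F [-1.1 -0.9  0. ]
```

View pics/s6.png

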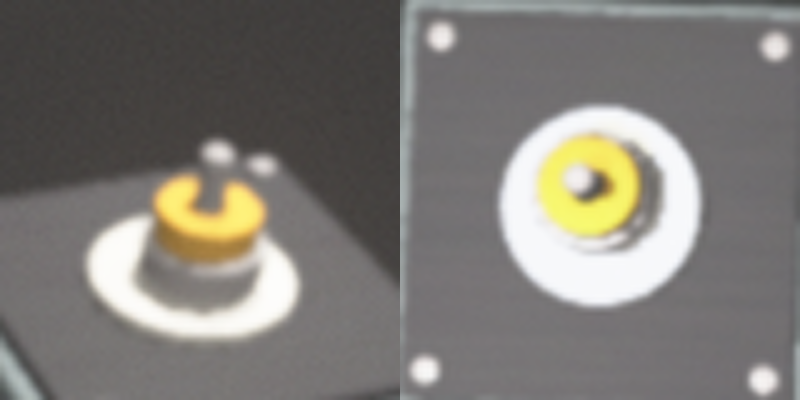

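Brass ring sits flat on the steel one (scene crop 210,215; top crop 590,187). Now the copper ring.

```bash
python3 -m creep '0.0022 -0.0011 -0.02 -0.0016 -0.0066 0.0021 0.35;0.0022 -0.0011 -0.04 -0.0016 -0.0066 0.0021 0.35;0.0022 -0.0011 -0.05 -0.0016 -0.0066 0.0021 0.35;0.0022 -0.0011 -0.0543 -0.0016 -0.0066 0.0021 0.35;0.0022 -0.0011 -0.0543 -0.0016 -0.0066 0.0021 0.35';python3 -c "import rot;rot.fix()"
```

```text
time_s: 28.05
eef_pos: [0.4596, -0.1189, 0.0072]
tool_rot: [-0.001, 0.707, -0.707, 0.001]
wrist_force: [-1.4, -1.3, -0.1]
width: 0.65
[ 0.4596 -0.1189  0.0072] turn [ 0.0011  0.0025 -0.0004] F [-1.4 -1.3 -0.1]
```

```bash
python3 -m creep '-0.001 0 -0.001 0.0011 0.0025 0 0.4;-0.001 0 -0.001 0.0011 0.0025 0 0.48;-0.001 0 -0.001 0.0011 0.0025 0 0.54;-0.001 0 -0.001 0.0011 0.0025 0 0.8;-0.001 0 -0.001 0.0011 0.0025 0 0.8;-0.001 0 -0.001 0.0011 0.0025 0 0.8' 40;python3 -c "import rot;rot.fix()"; python3 -m creep '0 0 0.01 0 0 0 0.8;0 0 0.06 0 0 0 0.8;0 0 0.1 0 0 0 0.8;0 0 0.1 0 0 0 0.8'; python3 -c "import rot;rot.fix()"
```

```text
time_s: 28.8
eef_pos: [0.459, -0.1191, 0.007]
tool_rot: [-0.0, 0.707, -0.707, 0.0]
wrist_force: [-4.8, -0.2, 7.5]
width: 0.445
[ 0.459  -0.1191  0.007 ] turn [ 0.0003  0.0004 -0.0005] F [-4.8 -0.2  7.5]
time_s: 29.3
eef_pos: [0.4618, -0.1203, 0.111]
tool_rot: [-0.001, 0.707, -0.707, 0.004]
wrist_force: [-0.6, -0.4, -2.3]
width: 0.448
[ 0.4618 -0.1203  0.111 ] turn [ 0.0036  0.0078 -0.0007] F [-0.6 -0.4 -2.3]
```

```bash
python3 -m creep '0 0 0.05 0.0036 0.0078 0 0.8;0.01 0.03 0.09 0.0036 0.0078 0 0.8;0.03 0.08 0.093 0.0036 0.0078 0 0.8;0.05 0.13 0.093 0.0036 0.0078 0 0.8;0.07 0.18 0.093 0.0036 0.0078 0 0.8;0.085 0.22 0.093 0.0036 0.0078 0 0.8;0.092 0.245 0.093 0.0036 0.0078 0 0.8;0.0927 0.2511 0.093 0.0036 0.0078 0 0.8;0.0927 0.2511 0.093 0.0036 0.0078 0 0.8;0.0927 0.2511 0.093 0.0036 0.0078 0 0.8';python3 -c "import rot;rot.fix()"
```

```text
time_s: 30.55
eef_pos: [0.5541, 0.1297, 0.2035]
tool_rot: [-0.0, -0.707, 0.707, 0.0]
wrist_force: [-0.6, -0.5, -1.7]
width: 0.439
[0.5541 0.1297 0.2035] turn [ 0.0004 -0.0009  0.0005] F [-0.6 -0.5 -1.7]
```

```bash
python3 -m creep '0.0005 0.001 0 0 0 0 0.8;0.0005 0.001 0 0 0 0 0.8;0.0005 0.001 0 0 0 0 0.8';python3 -c "import rot;rot.fix()"
python3 - <<'E'
from meas import *
p,D=cams.camera("scene"); cv2.imwrite("pics/s7.png",cv2.resize(p[115:215,285:385,::-1],(500,500),interpolation=cv2.INTER_CUBIC))
np.save("pics/scene7_d.npy",D)
u,v,W,ok=cloud("scene",D,335,175,40); z=W[...,2]
for lo,hi in((.14,.16),(.138,.158)):
    m=ok&(z>lo)&(z<hi)&(np.hypot(W[...,0]-.555,W[...,1]-.13)<.014)
    print("spindle",m.sum(),circ(W[m],.0075,(.55,.13)))
c=(.555,.131)
for lo,hi in((.196,.206),(.2,.21),(.199,.211)):
    m=ok&(z>lo)&(z<hi)&(np.hypot(W[...,0]-c[0],W[...,1]-c[1])<.024)&(np.abs(W[...,1]-c[1])<.017)&(W[...,0]>.56)
    print("ring",m.sum(),circ(W[m],.020,c))
E
```

```text
time_s: 30.92
eef_pos: [0.5547, 0.1304, 0.2037]
tool_rot: [-0.0, -0.707, 0.707, 0.0]
wrist_force: [-1.4, -0.5, -2.6]
width: 0.442
[0.5547 0.1304 0.2037] turn [ 0.0004 -0.0006  0.001 ] F [-1.4 -0.5 -2.6]
spindle 47 (array([0.55522396, 0.13055849]), np.float64(0.0005964042065574673))
spindle 48 (array([0.55517934, 0.13059906]), np.float64(0.0006134403710807324))
ring 47 (array([0.55401825, 0.13085628]), np.float64(0.0008065384890449008))
ring 49 (array([0.55413395, 0.13074716]), np.float64(0.0006835694300160421))
ring 59 (array([0.5540837, 0.1307085]), np.float64(0.0007163735296078777))
```

View pics/s7.png

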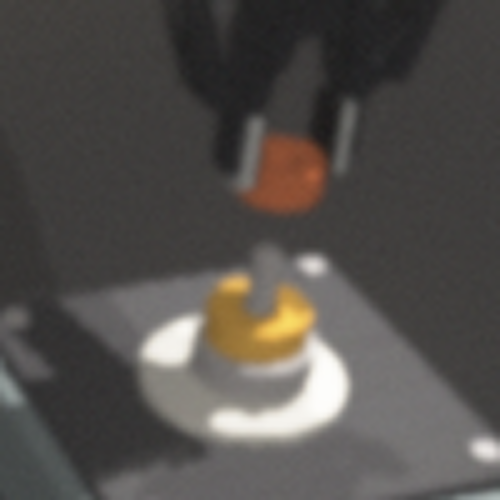

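Copper ring held level at crop (285,175) above the spindle (268,255); it needs about +1 mm in x.

```bash
python3 -m creep '0.0012 0.0002 -0.01 0 0 0 0.8;0.0012 0.0002 -0.02 0 0 0 0.8;0.0012 0.0002 -0.027 0 0 0 0.8;0.0012 0.0002 -0.027 0 0 0 0.8';python3 -m creep '0 0 -0.0015 0 0 0 0.8;0 0 -0.003 0 0 0 0.8;0 0 -0.003 0 0 0 0.8'
```

```text
time_s: 31.48
eef_pos: [0.5551, 0.1307, 0.1754]
tool_rot: [-0.001, -0.707, 0.707, 0.001]
wrist_force: [-0.4, -1.1, -2.8]
width: 0.446
time_s: 31.85
eef_pos: [0.5551, 0.1307, 0.1724]
tool_rot: [-0.001, -0.707, 0.707, 0.001]
wrist_force: [-1.3, -0.8, -2.8]
width: 0.447
```

```bash
python3 -m creep '0.0005 0 -0.0008 0 0 0 0.8;0.0005 0 -0.0015 0 0 0 0.8;0.0005 0 -0.0015 0 0 0 0.8'; python3 -m creep '0 0 -0.0008 0 0 0 0.8;0 0 -0.0015 0 0 0 0.8;0 0 -0.0015 0 0 0 0.8'
```

```text
time_s: 32.22
eef_pos: [0.5556, 0.1307, 0.1709]
tool_rot: [-0.001, -0.707, 0.707, 0.001]
wrist_force: [-1.6, -0.2, -1.3]
width: 0.447
time_s: 32.6
eef_pos: [0.5555, 0.1307, 0.1693]
tool_rot: [-0.001, -0.707, 0.707, 0.001]
wrist_force: [-1.0, -0.7, -1.3]
width: 0.443
```

```bash
python3 -m creep '0 0 -0.0008 0 0 0 0.8;0 0 -0.0015 0 0 0 0.8;0 0 -0.0015 0 0 0 0.8'; python3 -m creep '0 0 -0.001 0 0 0 0.8;0 0 -0.002 0 0 0 0.8;0 0 -0.0025 0 0 0 0.8'
```

```text
time_s: 32.98
eef_pos: [0.5555, 0.1306, 0.1677]
tool_rot: [-0.001, -0.707, 0.707, 0.001]
wrist_force: [-1.2, -0.5, -2.2]
width: 0.448
time_s: 33.35
eef_pos: [0.5554, 0.1306, 0.1651]
tool_rot: [-0.001, -0.707, 0.707, 0.001]
wrist_force: [-1.4, -0.2, -2.6]
width: 0.445
```

```bash
python3 -m creep '0 0 -0.002 0 0 0 0.8;0 0 -0.004 0 0 0 0.8;0 0 -0.006 0 0 0 0.8;0 0 -0.008 0 0 0 0.8'; python3 -m creep '0.0002 0 -0.002 0 0 0 0.8;0.0002 0 -0.004 0 0 0 0.8;0.0002 0 -0.006 0 0 0 0.8;0.0002 0 -0.008 0 0 0 0.8';  python3 -m creep '0 0 -0.001 0 0 0 0.8;0 0 -0.002 0 0 0 0.8;0 0 -0.003 0 0 0 0.8;0 0 -0.003 0 0 0 0.8'
```

```text
time_s: 33.85
eef_pos: [0.5554, 0.1307, 0.1569]
tool_rot: [-0.001, -0.707, 0.707, 0.001]
wrist_force: [-1.5, -0.7, -1.1]
width: 0.444
time_s: 34.35
eef_pos: [0.5556, 0.1307, 0.1487]
tool_rot: [-0.001, -0.707, 0.707, 0.001]
wrist_force: [-0.6, -0.4, -1.8]
width: 0.446
time_s: 34.85
eef_pos: [0.5555, 0.1306, 0.1456]
tool_rot: [-0.002, -0.707, 0.707, 0.001]
wrist_force: [-1.6, -0.1, -1.3]
width: 0.449
```

```bash
python3 -m creep '0 0 -0.0006 0 0 0 0.8;0 0 -0.0012 0 0 0 0.8;0 0 -0.0012 0 0 0 0.8'; python3 -m creep '0 0 -0.0005 0 0 0 0.8;0 0 -0.001 0 0 0 0.8;0 0 -0.001 0 0 0 0.8'
```

```text
time_s: 35.22
eef_pos: [0.5555, 0.1306, 0.1444]
tool_rot: [-0.002, -0.707, 0.707, 0.001]
wrist_force: [-2.0, -0.1, -1.2]
width: 0.442
time_s: 35.6
eef_pos: [0.5555, 0.1306, 0.1433]
tool_rot: [-0.002, -0.707, 0.707, 0.001]
wrist_force: [-0.5, -0.1, -2.8]
width: 0.448
```

```bash
python3 -m creep '0 0 -0.0004 0 0 0 0.8;0 0 -0.0008 0 0 0 0.8;0 0 -0.0008 0 0 0 0.8'; python3 -m creep '0 0 -0.0004 0 0 0 0.8;0 0 -0.0007 0 0 0 0.8;0 0 -0.0007 0 0 0 0.8'
```

```text
time_s: 35.98
eef_pos: [0.5554, 0.1306, 0.1425]
tool_rot: [-0.002, -0.707, 0.707, 0.001]
wrist_force: [-1.5, -1.0, -1.6]
width: 0.445
time_s: 36.35
eef_pos: [0.5555, 0.1306, 0.1421]
tool_rot: [-0.002, -0.707, 0.707, 0.001]
wrist_force: [-3.0, -0.1, 1.0]
width: 0.443
```

```bash
python3 -m creep '0 0 -0.0003 0 0 0 0.8;0 0 -0.0006 0 0 0 0.8;0 0 -0.0006 0 0 0 0.8'
```

```text
time_s: 36.72
eef_pos: [0.5557, 0.1306, 0.1421]
tool_rot: [-0.001, -0.707, 0.707, 0.001]
wrist_force: [-4.7, -1.0, 5.3]
width: 0.445
```

Firm contact at the expected height. Release, back off and check.

```bash
python3 -m creep '0 0 0 0 0 0 0.5;0 0 0 0 0 0 0.45;0 0 0 0 0 0 0.38;0 0 0 0 0 0 0.3;0 0 0 0 0 0 0.25'; python3 -m creep '0 0 0.03 0 0 0 0.25;0 0 0.07 0 0 0 0.2;0 0 0.1 0 0 0 0.1;-0.02 -0.05 0.1 0 0 0 0;-0.04 -0.1 0.1 0 0 0 0;-0.06 -0.15 0.1 0 0 0 0;-0.08 -0.2 0.1 0 0 0 0;-0.1 -0.25 0.1 0 0 0 0;-0.1 -0.25 0.1 0 0 0 0'
python3 - <<'E'
from meas import *
o=[]
for n,(u,v,r) in(("scene",(335,175,40)),("top",(183,180,40))):
    p,d=cams.camera(n); np.save(f"pics/{n}8_p.npy",p);np.save(f"pics/{n}8_d.npy",d)
    o.append(cv2.resize(p[v-r:v+r,u-r:u+r,::-1],(400,400),interpolation=cv2.INTER_CUBIC))
    u_,v_,W,ok=cloud(n,d,u,v,30); z=W[...,2]; rr=np.hypot(W[...,0]-.555,W[...,1]-.131)
    for nm,a,b,lo,hi in(("small top",.010,.018,.145,.165),("mid top",.021,.024,.126,.145),("big top",.026,.029,.108,.128),("disc",.033,.042,.085,.1)):
        m=ok&(rr>a)&(rr<b)&(z>lo)&(z<hi); print(n,nm,m.sum(),np.median(z[m]).round(4) if m.any() else None, W[m].mean(0).round(4) if m.any() else '')
    cv2.imwrite(f"pics/full8_{n}.png",p[:,:,::-1])
cv2.imwrite("pics/s8.png",np.hstack(o))
a=np.hstack([cv2.resize(cv2.imread(f"pics/full8_{n}.png"),(400,300)) for n in("scene","top")]);cv2.imwrite("pics/f8.png",a)
E
```

```text
time_s: 37.35
eef_pos: [0.5557, 0.1306, 0.142]
tool_rot: [-0.001, -0.707, 0.707, 0.001]
wrist_force: [-1.5, -1.0, 0.1]
width: 0.748
time_s: 38.48
eef_pos: [0.4546, -0.1225, 0.2422]
tool_rot: [-0.002, -0.705, 0.709, 0.0]
wrist_force: [-0.4, -0.6, -1.5]
width: 0.996
scene small top 52 0.1523 [0.5579 0.1296 0.1522]
scene mid top 52 0.1347 [0.5684 0.1223 0.1352]
scene big top 54 0.1163 [0.5685 0.1197 0.1165]
scene disc 144 0.0925 [0.5667 0.1221 0.0924]
top small top 126 0.1526 [0.5547 0.1306 0.1526]
top mid top 54 0.1347 [0.5522 0.1258 0.1346]
top big top 66 0.1162 [0.5494 0.1226 0.1163]
top disc 318 0.0929 [0.5538 0.1296 0.0929]
```

View pics/s8.png

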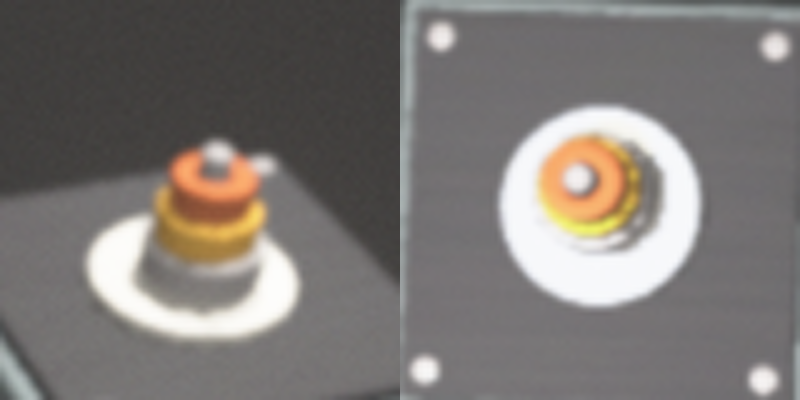

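View pics/f8.png

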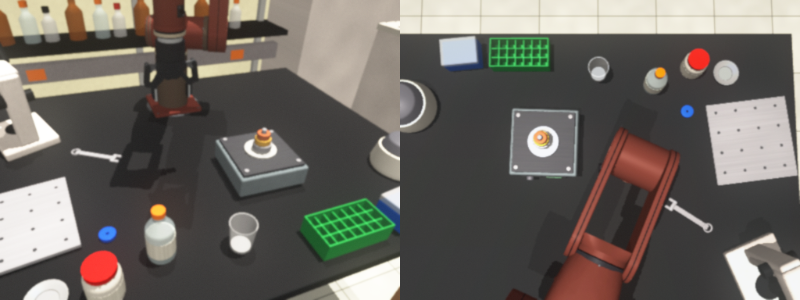

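The stack sits level on the spindle: copper, brass, steel from the top down (top crop 583,180). The tops measure 0.1525, 0.1347 and 0.1162 m against 0.153, 0.135 and 0.117 expected. The collar, wrench and bottle look unmoved and the gripper is clear.

```bash
python3 -m creep '0 0 0 0 0 0 0;0 0 0 0 0 0 0'; python3 -c "
from meas import *
a=np.load('pics/scene0_p.npy').astype(int);p,_=cams.camera('scene');h=lambda q:cv2.cvtColor(q.astype(np.uint8),cv2.COLOR_RGB2HSV)
for nm,(x0,y0,x1,y1) in dict(collar=(115,280,160,315),wrench=(85,182,160,215),bottle_cap=(185,255,225,285)).items():
    def c(q):
        s=h(q)[y0:y1,x0:x1]; m=(s[...,2]>120)&((s[...,1]>130) if nm!='wrench' else True); v,u=np.nonzero(m); return u.mean().round(2)+x0,v.mean().round(2)+y0
    print(nm,c(a),c(p))
"; python3 -c "
from workcell import manip
print(manip.job_done())"
```

```text
time_s: 38.83
eef_pos: [0.4559, -0.1189, 0.2421]
tool_rot: [-0.001, -0.707, 0.707, 0.001]
wrist_force: [-1.9, -0.5, -0.1]
width: 1.002
collar (np.float64(137.07), np.float64(299.12)) (np.float64(137.14), np.float64(299.05))
wrench (np.float64(122.71000000000001), np.float64(198.06)) (np.float64(123.17), np.float64(198.04))
bottle_cap (np.float64(201.43), np.float64(270.67)) (np.float64(202.15), np.float64(270.57))
the job is handed in; nothing more can be done
None
```

The three ring weights are on the spindle in the order asked: steel first, then brass, then copper. I lowered each one by feel onto its seat, released it there and backed the gripper off. The job was handed in at about 39 s of the 72 s allowed.

- **Seating:** each ring went on with no sign of jamming. After the final small press, each showed a change of about 7–9 N in the vertical force reading at the expected height. Depth from both cameras put the ring tops at 0.116, 0.135 and 0.1525 m, against 0.117, 0.135 and 0.153 m expected, and the pictures show them level.
- **Bystanders:** between the first and last scene pictures, the collar stayed within 0.1 px. The wrench shifted 0.5 px and the bottle cap 0.7 px. The robot never went near the wrench or touched the bottle, so I put those small shifts down to changed shadows and occlusion.
- **Disagreements:**
  - The two cameras differed by 1–2 mm on ring positions, so I lined each ring up with the spindle in the scene view before threading.
  - The arm ended up 1–4 mm off target after some fast moves. I corrected this before each grasp and fit.

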